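# Weigh a mineral specimen on the dial balance

## Robot

A 6-joint arm with a two-finger parallel gripper is mounted at the origin on the work surface. World frame = base frame: x ahead of the robot, y to its left, z up, the work surface at z = 0. Lengths are in mm, angles in rad, forces in N, time in s.
With the tool pointing down it reaches from about 400 to 925 mm from the base axis. Payload 12.5 kg.
Tool frame: the origin (TCP) lies between the finger pads, 19 mm behind the fingertips; this is the grasp point; z points along the fingers, y is the line along which they close (so a half turn about z gives the same grasp; the last joint's range is limited). The gripper opens to 95 mm and grips with 3 to 60 N. Pads are 20 mm wide; open, the fingers measure 119 mm over their backs; the gripper's body (75 mm by 180 mm) begins 59 mm behind the grasp point.
Start: joints at [-1.221, 0.491, 1.559, -0, 1.092, -0.106], TCP at [275.137, -561.199, 233.461] pointing down, gripper open.
Joint ranges: [-3.1, 3.1], [-0.84, 2.19], [0.05, 2.79], [-1.13, 4.28], [0.06, 2.93], [-2.69, 2.69]. Speed limits (rad/s): [2.22, 2.22, 2.79, 3.14, 3.14, 3.14].

## Interface

Orientations are given as [roll, pitch, yaw] about the fixed x, y, z axes, in that order (R = Rz(yaw) Ry(pitch) Rx(roll)).
In Python, from cell import env, optics gives the robot as it stands.
- The arm moves only by the tool step_arm, never from a script. Its argument "moves" is a list of rows, each an object of numbers: "tx", "ty", "tz": the shift along the tool's x, y, z in mm; "roll": the turn about the tool's z in rad. In form: [{"tx": .., "ty": .., "tz": .., "roll": ..}, ...]. A call has 1 to 12 rows; each row is the pose to reach, as a shift and turn from the pose commanded when the call began, along the tool's axes at that moment; what a row does not reach only later rows make up. A row lasts 1/12 s, in which the tool goes at most 41.7 mm and 7.16 degrees, less where a joint would pass 70% of its speed; a pose out of reach is approached as far as the arm can. A call with a gripper value outside its range is refused whole. "grip" is the finger opening in mm, from 0 to 95.1, set as the call begins (left out, the last holds). The fingers move at their own pace and stop on an object; the grip force is fixed at half the most. Time passes only in rows, so rows that repeat a pose let the fingers close. It gives the time, the measured TCP pose, the force, the opening and the grip force at its end, in the units of the state.
- env.state(): the state, without advancing time (a new reading comes with each control period).
- optics.read_camera(name): name is "scene" or "top"; returns a dict with "pixels" (384x512x3 uint8, blue, green, red), "mtx" (3x3 intrinsics, pixels), "view" (4x4, takes a point from world to camera coordinates). Camera axes: x right, y down, z forward; pixel columns grow to the right and rows downward; lengths in mm; the calibration is good to about 2 mm. A picture is of the moment at which its call begins. There is no depth.
- env.job_done(): hands the job in; it is judged then, once.
The state is a dict: "t": time; "joints": joint angles; "qvel": joint speeds; "tau": joint torques, N m; "eef_pos": TCP position; "tcp_rot": TCP orientation; "ft_force": force on the tool from outside, world axes, zero at the start; "moment": the same for the moment, N m; "opening": opening from 0.0 (shut) to 1.0 (fully open); "grip_force": force on a finger pad.
Only numpy, scipy, OpenCV 4.12 (cv2) and the standard library are available. Lean on these libraries where they do the work, as an engineer would, in place of code of your own. Each camera call takes 0.05 s, during which the arm holds its last target. There are 200 camera calls.

## Task

Weigh the green mineral specimen that lies on the pan of the bench balance: turn the black dial clockwise until the beam floats level with its red pointer at the green zero mark, keep it steady there for four seconds, then let go and leave it floating at zero. Work only with the dial, do not touch the beam, pan or specimen, and never let the beam swing right over to its other stop. Leave the other things on the desk alone.

Things in the scene. Friction and masses are not known exactly. Their poses are not given: they have to be found in the camera images.
- balance: White bench balance, fixed to the desk: base 250 mm deep (its x) by 430 mm wide (its y), 30 mm high. The dial is at the front (x -80 mm, y 0); on the line x +90 mm a pillar 213 mm high carries the beam, which lies along y: pan at +y, red pointer and scale plate (to 253 mm high) at -y. Origin: centre of its underside on the desk, z up.
- beam: Aluminium beam 280 mm long, 10 x 14 mm, with counterweight, red pointer and hanging pan. Origin on the pivot, 180 mm above the desk; x along the pivot, y along the beam to the pan (hung 120 mm out); level when y is horizontal. Posts stop it 0.30 rad below level (pan down, the start) and 0.30 above. Inertia 0.0066 kg m2, swing period 3.4 to 4 s, almost no friction: a swing takes 20 s to die down.
- dial (a joint): Black weighing dial, rad, 0 (start) to 1.6, clockwise from above; friction 0.17 N m keeps it where left. It winds a hairspring: torque on the beam, pan up = 0.013 x (3 x dial - beam tilt) N m. The bob below the pivot adds 0.005 N m/rad towards level (0.0035 to 0.0075, unknown). The specimen pulls with weight x 0.12 m: balance at dial 0.6 to 1.2; 0.1 rad of dial moves the resting beam about 0.2.
- dial_grip (a point): Centre of the dial's bar grip on the vertical dial axis, at the height for the TCP (68 mm above the desk). The bar is 50 mm long (this frame's x), 14 mm wide (its y: pinch along it) and reaches from 45 to 79 mm above the desk; below it a round skirt of 36 mm radius. This frame turns with the dial: yaw = balance's yaw minus dial angle.
- pointer_tip (a point): Tip of the red pointer, 185 mm from the pivot; it goes down as the pan goes up.
- zero_mark (a point): Middle of the thick green zero mark on the white scale plate beyond the pointer, 180 mm above the desk (pivot height); thin black marks every 0.05 rad.
- pan_floor (a point): Middle of the floor of the round steel pan (48 mm rim radius, rim 5 mm high), which hangs level from the beam's end, 81 mm below its hanger.
- specimen: Green mineral specimen, 40 mm wide and 23 mm high, nominally 30 g (20 to 38 g, unknown), lying loose on the pan. Origin: centre of its underside.
- next_rock: Pinkish rock, 50 mm wide, 29 mm high, lying on the desk beside the balance; leave alone. Origin: centre of its underside.
- bowl: White ceramic bowl, 110 mm wide, 50 mm high, on the desk beside the balance; leave alone. Origin: centre of its underside.
- jar: Amber glass jar with a black cap, 52 mm wide, 75 mm high, on the desk on the pointer side; leave alone. Origin: centre of its underside.

How it is judged (in metres and radians):
On the way:
1. the beam floats level at the zero mark, steady, for four seconds (angle between beam's own y axis and vertical between 1.491 and 1.651 rad and angular speed of beam below 0.1 rad/s), for 4 s.
At the end, for the whole second after the job is handed in: The beam floats within 0.08 rad of level, moving slower than 0.10 rad/s, with the specimen still on the pan (within 30 mm of its middle) and the dial released (all of step 1 and distance between specimen and pan_floor below 0.03 m); the robot touches nothing.
It fails at once if the beam swings over to its pan-up stop (angle between beam's own y axis and vertical below 1.295 rad).
It fails at once if the robot touches the beam, pan or specimen (contact force between any of the fingers, the arm and beam above 0.2 N or contact force between any of the fingers, the arm and specimen above 0.2 N).
It fails at once if another thing on the desk is pushed away (distance of any of next_rock, bowl, jar from where it was at the start of the episode above 0.02 m).
It also fails if it takes over 48 s, if anything falls off the work surface, if the arm or the gripper's body presses on something with over 40 N, if the wrist force passes 120 N, or if a joint passes its speed limit or range.

## Working session

There is one attempt and no reset: what is moved stays moved. The work goes in short steps, Python scripts to look and compute and a tool call to move; the robot and the scene stay as the last step left them, time stands still between calls to the robot, and variables do not carry over. Pictures are saved under pics/ and viewed, at most 10 in all, crops included, and the job is handed in when it is done.

Besides the shell and the picture viewer there is one more tool, called after "Emit:" as name([rows], argument=value, ...), one row to a line, values as JSON. step_arm: Moves the arm, as the interface text tells. Its arguments: {"type":"object","properties":{"moves":{"type":"array"},"grip":{"type":"number"}},"required":["moves"]}

```bash
mkdir -p pics; ls; cat > h.py <<'E'
from cell import env, optics
import numpy as np, cv2
def shot(n):
    d=optics.read_camera(n); return d["pixels"],np.array(d["mtx"],float),np.array(d["view"],float)
def proj(p,K,V):
    c=V[:3,:3]@np.asarray(p,float)+V[:3,3]; u=K@c; return u[:2]/u[2]
def plane(uv,z,K,V):
    R,t=V[:3,:3],V[:3,3]; o=-R.T@t; d=R.T@np.linalg.inv(K)@np.array([uv[0],uv[1],1.]); return o+d*(z-o[2])/d[2]
E
python3 - <<'E'
from h import *
s=env.state();print(s)
for n in("scene","top"):
    p,K,V=shot(n);cv2.imwrite(f"pics/{n}0.png",p);print(n,K,V.round(3))
E
```

```text
pics
{'t': 0.0, 'joints': array([-1.22064518e+00,  4.91539926e-01,  1.55944010e+00,  3.78461954e-06,
        1.09168143e+00, -1.05590674e-01]), 'qvel': array([-0.00013346, -0.00140623,  0.00017574, -0.00185965,  0.00048506,
        0.00043123]), 'tau': array([ 2.48950535e-03, -6.12642288e+01, -2.58184201e+01,  6.93940488e-02,
        4.81785228e-02, -7.82958637e-05]), 'eef_pos': array([ 275.03269639, -560.99354451,  232.87714965]), 'tcp_rot': array([-3.14053016e+00, -1.15983991e-04,  4.55740008e-01]), 'ft_force': array([1.03380333, 0.17210172, 0.65371545]), 'moment': array([ 0.00654417, -0.02621123, -0.05706609]), 'grip_force': 0.0, 'opening': 1.0026397671455107}
scene [[370.96478935   0.         258.14282337]
 [  0.         370.96478935 192.81914536]
 [  0.           0.           1.        ]] [[-5.900000e-01  8.070000e-01  1.700000e-02  3.083300e+02]
 [ 4.530000e-01  3.480000e-01 -8.210000e-01 -1.945070e+02]
 [-6.690000e-01 -4.760000e-01 -5.710000e-01  1.504373e+03]
 [ 0.000000e+00  0.000000e+00  0.000000e+00  1.000000e+00]]
top [[457.51672348   0.         262.29642279]
 [  0.         457.51672348 189.05287098]
 [  0.           0.           1.        ]] [[ 9.000000e-03 -1.000000e+00  2.500000e-02  3.932600e+01]
 [-9.850000e-01 -1.300000e-02 -1.730000e-01  6.336030e+02]
 [ 1.730000e-01 -2.300000e-02 -9.850000e-01  1.326222e+03]
 [ 0.000000e+00  0.000000e+00  0.000000e+00  1.000000e+00]]
```

View pics/scene0.png

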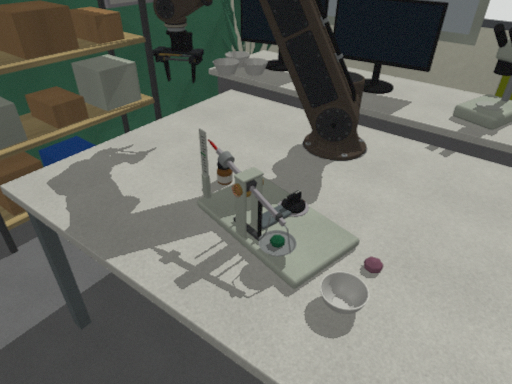

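View pics/top0.png

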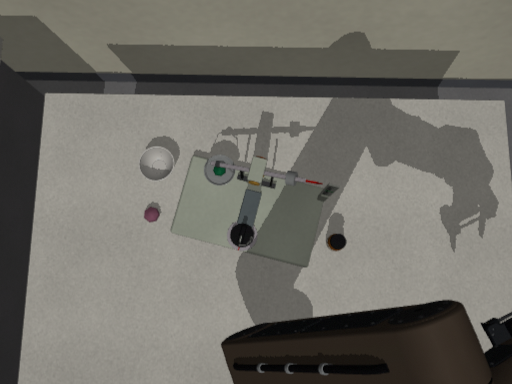

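```bash
python3 - <<'E'
from h import *
p,K,V=shot("top")
c=[plane(q,30,K,V)[:2] for q in [(196,155),(171,231),(308,266)]]
print(np.round(c),[np.linalg.norm(c[0]-c[1]),np.linalg.norm(c[1]-c[2])])
for q in[(242,235)]:print(plane(q,60,K,V))
a=cv2.resize(p[140:275,165:350],None,fx=4,fy=4,interpolation=cv2.INTER_CUBIC)
a=np.clip(a.astype(float)*1.6,0,255).astype(np.uint8)
cv2.imwrite("pics/topc.png",a)
p,K,V=shot("scene")
cv2.imwrite("pics/scc.png",cv2.resize(p[120:280,180:370],None,fx=3.6,fy=3.6,interpolation=cv2.INTER_CUBIC))
E
```

```text
[[742. 252.]
 [506. 319.]
 [406. -93.]] [np.float64(245.65609336729395), np.float64(424.5316691829672)]
[493.73003043 105.16176518  60.        ]
```

View pics/topc.png

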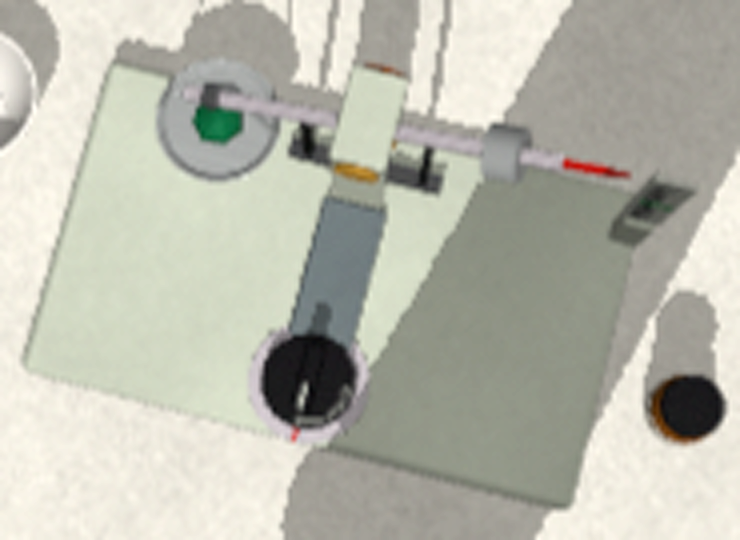

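View pics/scc.png

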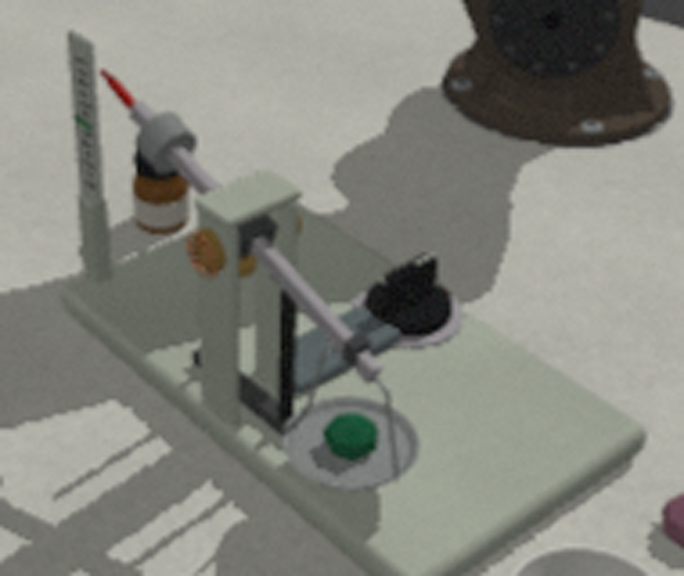

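```bash
python3 - <<'E'
from h import *
p,K,V=shot("top")
P=np.array([plane(q,30,K,V)[:2] for q in [(193,156.2),(171.2,232),(308,266.2)]])
print(P.round(1)); ya=P[1]-P[2]; ya2=P[0]-P[1]
print("yaw",np.arctan2(-ya[0],ya[1]),np.arctan2(ya2[1],ya2[0]))
g=p[210:262,215:270].max(2); m=(g<45).astype(np.uint8)
n,l,s,c=cv2.connectedComponentsWithStats(m); i=1+s[1:,4].argmax(); print(s[i],c[i])
cn=cv2.findContours((l==i).astype(np.uint8),0,1)[0][0]; (x,y),r=cv2.minEnclosingCircle(cn)
for z in(40,45):print(z,plane((x+215,y+210),z,K,V), r*1.326/457*1000)
o=-V[:3,:3].T@V[:3,3];print("cam",o)
# white ring + red mark
ps,Ks,Vs=shot("scene")
for d in [(496,104)]:
  for z in (45,79): print(proj((*d,z),Ks,Vs),proj((*d,z),K,V))
# red pointer
for nm,q,k,v in(("top",p,K,V),("scene",ps,Ks,Vs)):
  b,gg,rr=[q[...,j].astype(int) for j in range(3)]
  m=((rr>110)&(gg<70)&(b<70)).astype(np.uint8); n,l,s,c=cv2.connectedComponentsWithStats(m)
  print(nm,[(s[i].tolist(),c[i].round(1)) for i in range(1,n) if s[i,4]>4])
E
```

```text
[[738.  261.6]
 [502.7 318.7]
 [404.9 -93.1]]
yaw -0.23301054428099777 -0.23812774867067546
[ 16  13  23  23 369] [26.33062331 23.50677507]
40 [497.16072509 106.26983893  40.        ] 34.220907762222794
45 [496.78465544 106.16960983  45.        ] 34.220907762222794
cam [ 393.78476857   78.71834731 1414.42569643]
[292.14322806 202.80044582] [242.49417956 234.61466193]
[292.9523346  193.37921332] [242.2926988  233.73881169]
top [([306, 180, 10, 3, 21], array([310.4, 181.1]))]
scene [([210, 141, 7, 9, 15], array([213.1, 145.1]))]
```

The scene shows the red pointer at about (213,145), the green zero mark at about (203,155), and the specimen on the pan. The top view shows the dial at (242,235). That puts the dial near world (496,104) with balance yaw about -0.235, so I'm moving there first.

Emit:
step_arm([
  {"tx": 30, "ty": -30, "tz": 0, "roll": -0.12},
  {"tx": 59, "ty": -60, "tz": 0, "roll": -0.24},
  {"tx": 88, "ty": -90, "tz": 0, "roll": -0.36},
  {"tx": 117, "ty": -120, "tz": 0, "roll": -0.48},
  {"tx": 146, "ty": -149, "tz": 0, "roll": -0.6},
  {"tx": 175, "ty": -178, "tz": 0, "roll": -0.72},
  {"tx": 204, "ty": -207, "tz": 0, "roll": -0.84},
  {"tx": 233, "ty": -237, "tz": 0, "roll": -0.96},
  {"tx": 262, "ty": -266, "tz": 0, "roll": -1.08},
  {"tx": 290, "ty": -295, "tz": 0, "roll": -1.2},
  {"tx": 318, "ty": -324, "tz": 0, "roll": -1.32},
  {"tx": 340, "ty": -346, "tz": 0, "roll": -1.4},
])

```text
t: 1.3
eef_pos: [428.3, -98.3, 233.7]
tcp_rot: [3.141, 0.0, 1.863]
ft_force: [0.7, -1.0, -0.3]
opening: 1.001
grip_force: 0.0
```

```bash
cat >> h.py <<'E'
D=np.array([496.,104.5]); YAW=-0.235
def togo(z):
    s=env.state(); r=s["tcp_rot"]; y=r[2]; w=np.r_[D,z]-s["eef_pos"]
    c,n=np.cos(y),np.sin(y)
    print("t",s["t"],s["eef_pos"].round(1),r.round(3),"F",s["ft_force"].round(1),"M",s["moment"].round(2))
    print("tx %.1f ty %.1f tz %.1f roll %.3f"%(w[0]*c+w[1]*n,w[0]*n-w[1]*c,-w[2],y-(YAW+np.pi)))
E
python3 -c "
from h import *
togo(70)"
```

```text
t 1.3 [428.3 -98.3 233.7] [3.141 0.    1.863] F [ 0.7 -1.  -0.3] M [ 0.01 -0.13  0.01]
tx 174.7 ty 123.2 tz 163.7 roll -1.044
```

Emit:
step_arm([
  {"tx": 20, "ty": 14, "tz": 0, "roll": -0.12},
  {"tx": 40, "ty": 28, "tz": 0, "roll": -0.24},
  {"tx": 62, "ty": 43, "tz": 0, "roll": -0.36},
  {"tx": 84, "ty": 59, "tz": 0, "roll": -0.48},
  {"tx": 106, "ty": 74, "tz": 0, "roll": -0.6},
  {"tx": 128, "ty": 89, "tz": 0, "roll": -0.72},
  {"tx": 150, "ty": 105, "tz": 5, "roll": -0.84},
  {"tx": 168, "ty": 117, "tz": 20, "roll": -0.95},
  {"tx": 175, "ty": 123, "tz": 40, "roll": -1.044},
  {"tx": 175, "ty": 123, "tz": 60, "roll": -1.044},
  {"tx": 175, "ty": 123, "tz": 75, "roll": -1.044},
  {"tx": 175, "ty": 123, "tz": 80, "roll": -1.044},
])

```text
t: 2.3
eef_pos: [496.1, 101.9, 151.5]
tcp_rot: [-3.141, -0.003, 2.9]
ft_force: [0.1, 0.4, -0.1]
opening: 0.999
grip_force: 0.0
```

```bash
python3 -c "
from h import *
togo(70)
a=shot('scene')[0];b=shot('top')[0]
f=lambda q:cv2.resize(q,(400,400),interpolation=cv2.INTER_CUBIC)
cv2.imwrite('pics/c1.png',np.hstack([f(a[110:240,195:325]),f(b[180:290,190:300])]))"
```

```text
t 2.3 [496.1 101.9 151.5] [-3.141e+00 -3.000e-03  2.900e+00] F [ 0.1  0.4 -0.1] M [ 0.07 -0.12 -0.02]
tx 0.8 ty 2.5 tz 81.5 roll -0.006
```

View pics/c1.png

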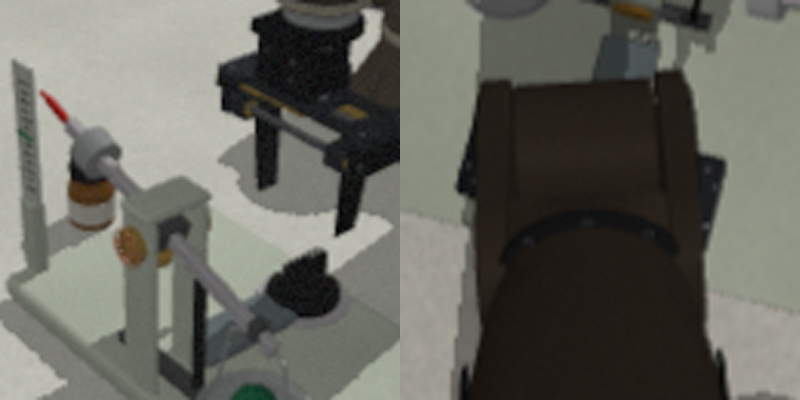

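The fingers straddle the dial's bar, in line with it, and the pointer is clear of the arm. Next is the descent.

Emit:
step_arm([
  {"tz": 12},
  {"tz": 28},
  {"tz": 44},
  {"tz": 58},
  {"tz": 68},
  {"tz": 76},
  {"tz": 82},
  {"tz": 84},
  {"tz": 84},
  {"tz": 84},
])

```text
validation failed for argument at $.mo...
```

```bash
python3 -c "
from h import *
togo(68)"
```

```text
t 2.4 [496.7 101.6 152.9] [-3.141e+00 -1.000e-03  2.900e+00] F [-0.2 -0.6  0.3] M [ 0.14 -0.14  0.02]
tx 1.4 ty 2.6 tz 84.9 roll -0.007
```

Emit:
step_arm([
  {"tx": 1, "ty": 2, "tz": 12, "roll": 0},
  {"tx": 1, "ty": 2, "tz": 28, "roll": 0},
  {"tx": 1, "ty": 2, "tz": 44, "roll": 0},
  {"tx": 1, "ty": 2, "tz": 58, "roll": 0},
  {"tx": 1, "ty": 2, "tz": 68, "roll": 0},
  {"tx": 1, "ty": 2, "tz": 76, "roll": 0},
  {"tx": 1, "ty": 2, "tz": 81, "roll": 0},
  {"tx": 1, "ty": 2, "tz": 84, "roll": 0},
  {"tx": 1, "ty": 2, "tz": 84, "roll": 0},
  {"tx": 1, "ty": 2, "tz": 84, "roll": 0},
])

```text
t: 3.23
eef_pos: [496.7, 103.8, 69.8]
tcp_rot: [3.142, 0.001, 2.9]
ft_force: [1.1, 0.5, -0.6]
opening: 0.999
grip_force: 0.0
```

```bash
python3 -c "
from h import *
togo(68)"
```

```text
t 3.2333 [496.7 103.8  69.8] [3.142e+00 1.000e-03 2.900e+00] F [ 1.1  0.5 -0.6] M [ 0.03 -0.17  0.01]
tx 0.8 ty 0.5 tz 1.8 roll -0.007
```

Emit:
step_arm([
  {"tx": 0, "ty": 0, "tz": 1, "roll": 0},
  {"tx": 0, "ty": 0, "tz": 1, "roll": 0},
  {"tx": 0, "ty": 0, "tz": 1, "roll": 0},
  {"tx": 0, "ty": 0, "tz": 1, "roll": 0},
  {"tx": 0, "ty": 0, "tz": 1, "roll": 0},
  {"tx": 0, "ty": 0, "tz": 1, "roll": 0},
  {"tx": 0, "ty": 0, "tz": 1, "roll": 0},
  {"tx": 0, "ty": 0, "tz": 1, "roll": 0},
  {"tx": 0, "ty": 0, "tz": 1, "roll": 0},
  {"tx": 0, "ty": 0, "tz": 1, "roll": 0},
], grip=10)

```text
t: 4.07
eef_pos: [496.5, 103.8, 68.4]
tcp_rot: [-3.142, 0.0, 2.9]
ft_force: [-1.1, 0.6, 0.9]
opening: 0.358
grip_force: 0.0
```

```bash
cat >> h.py <<'E'
import json,os
B=D+80*np.array([np.cos(YAW),np.sin(YAW)])
def red():
    p,K,V=shot("scene"); q=p[115:200,185:240].astype(float)
    b,g,r=q[...,0],q[...,1],q[...,2]
    w=np.clip(r-1.0*np.maximum(g,b)-40,0,None); w[r<2*np.maximum(g,b)]=0
    yy,xx=np.mgrid[115:200,185:240]; return (w*xx).sum()/w.sum(),(w*yy).sum()/w.sum(),(w>0).sum(),K,V
def pt(r,th):   # point at r mm along pointer side
    x=np.array([np.cos(YAW),np.sin(YAW)]); y=np.array([-x[1],x[0]])
    h=B+90*x-y*r*np.cos(th); return np.r_[h,180-r*np.sin(th)]
def tilt(r=166,off=0.):
    u,v,n,K,V=red(); th=np.linspace(-.4,.4,801)
    vs=np.array([proj(pt(r,a),K,V)[1] for a in th]); return np.interp(v-off,vs,th),u,v,n
E
python3 - <<'E'
from h import *
togo(68); s=env.state();print(s["opening"],s["grip_force"])
for _ in range(3): print(tilt())
u,v,n,K,V=red()
for r in(150,166,185):print(r,proj(pt(r,-.3),K,V),proj(pt(r,0),K,V))
E
```

```text
t 4.0667 [496.5 103.8  68.4] [-3.142  0.     2.9  ] F [-1.1  0.6  0.9] M [ 0.08 -0.12 -0.01]
tx 0.6 ty 0.5 tz 0.4 roll -0.007
0.35781576508154284 0.0
(np.float64(-0.2892563257582392), np.float64(212.9324055666004), np.float64(144.80019880715705), np.int64(18))
(np.float64(-0.2900173915535982), np.float64(212.90079365079364), np.float64(144.76488095238096), np.int64(18))
(np.float64(-0.2877864803379795), np.float64(213.04575786463298), np.float64(144.86844613918018), np.int64(19))
150 [213.90180973 147.96175654] [213.33058163 161.38863369]
166 [210.55151943 144.3030652 ] [210.03135966 159.1351492 ]
185 [206.63148373 140.02218224] [206.19489565 156.51470952]
```

Emit:
step_arm([
  {"tx": 0, "ty": 0, "tz": 0, "roll": 0},
  {"tx": 0, "ty": 0, "tz": 0, "roll": 0},
  {"tx": 0, "ty": 0, "tz": 0, "roll": 0},
  {"tx": 0, "ty": 0, "tz": 0, "roll": 0},
  {"tx": 0, "ty": 0, "tz": 0, "roll": 0},
  {"tx": 0, "ty": 0, "tz": 0, "roll": 0},
])

```text
t: 4.77
eef_pos: [497.1, 106.1, 68.5]
tcp_rot: [3.139, 0.001, 2.899]
ft_force: [2.2, 25.6, -3.4]
opening: 0.142
grip_force: 30.0
```

```bash
cat > m.py <<'E'
from h import *
import sys
n=int(sys.argv[1]) if len(sys.argv)>1 else 3
for _ in range(n):
    s=env.state(); th=tilt(off=.5)[0]; d=2.9-s["tcp_rot"][2]%(2*np.pi)
    open("log.txt","a").write("%f %f %f\n"%(s["t"],d,th))
    print("t %.3f dial %.4f tilt %.4f grip %.1f op %.1f Mz %.2f"%(s["t"],d,th,s["grip_force"],s["opening"]*95,s["moment"][2]), s["ft_force"].round(1))
E
python3 m.py 3
```

```text
t 4.767 dial 0.0011 tilt -0.3006 grip 30.0 op 13.5 Mz -0.05 [ 2.2 25.6 -3.4]
t 4.817 dial 0.0011 tilt -0.2978 grip 30.0 op 14.2 Mz -0.12 [ 2.3 24.5 -3.9]
t 4.867 dial 0.0011 tilt -0.3008 grip 30.0 op 13.9 Mz -0.05 [ 2.1 25.5 -3.3]
```

Emit:
step_arm([
  {"tx": 0, "ty": 1.2, "tz": 0, "roll": 0},
  {"tx": 0, "ty": 2.3, "tz": 0, "roll": 0},
  {"tx": 0, "ty": 2.3, "tz": 0, "roll": 0.05},
  {"tx": 0, "ty": 2.3, "tz": 0, "roll": 0.1},
  {"tx": 0, "ty": 2.3, "tz": 0, "roll": 0.15},
  {"tx": 0, "ty": 2.3, "tz": 0, "roll": 0.15},
])

```text
t: 5.42
eef_pos: [497.0, 106.1, 68.5]
tcp_rot: [-3.142, 0.0, 2.748]
ft_force: [-0.6, 1.3, 0.7]
opening: 0.148
grip_force: 30.0
```

```bash
python3 m.py 2; python3 -c "
from h import *
togo(68)"
```

```text
t 5.417 dial 0.1523 tilt -0.2980 grip 30.0 op 14.0 Mz -0.14 [-0.6  1.3  0.7]
t 5.467 dial 0.1497 tilt -0.2988 grip 30.0 op 13.6 Mz -0.14 [0.1 1.5 0.8]
t 5.5167 [497.  106.1  68.4] [3.142 0.    2.751] F [-0.2  1.9  1.2] M [ 0.22 -0.11 -0.19]
tx 0.3 ty -1.8 tz 0.4 roll -0.156
```

Lateral force is gone and the grip is well centred. Turning to about 0.43, below the earliest possible lift-off.

Emit:
step_arm([
  {"tx": 0, "ty": 0, "tz": 0, "roll": 0.08},
  {"tx": 0, "ty": 0, "tz": 0, "roll": 0.16},
  {"tx": 0, "ty": 0, "tz": 0, "roll": 0.24},
  {"tx": 0, "ty": 0, "tz": 0, "roll": 0.28},
  {"tx": 0, "ty": 0, "tz": 0, "roll": 0.28},
  {"tx": 0, "ty": 0, "tz": 0, "roll": 0.28},
  {"tx": 0, "ty": 0, "tz": 0, "roll": 0.28},
])

```text
t: 6.1
eef_pos: [496.6, 105.5, 68.4]
tcp_rot: [-3.14, -0.0, 2.472]
ft_force: [-1.5, -4.1, 3.1]
opening: 0.146
grip_force: 30.0
```

```bash
python3 m.py 3
```

```text
t 6.100 dial 0.4283 tilt -0.2949 grip 30.0 op 13.9 Mz -0.10 [-1.5 -4.1  3.1]
t 6.150 dial 0.4283 tilt -0.2970 grip 30.0 op 14.1 Mz -0.06 [-2.6 -4.5  2.7]
t 6.200 dial 0.4282 tilt -0.2958 grip 30.0 op 14.0 Mz -0.08 [-1.7 -5.5  2.3]
```

Emit:
step_arm([
  {"tx": 0, "ty": 0, "tz": 0, "roll": 0.03},
  {"tx": 0, "ty": 0, "tz": 0, "roll": 0.06},
  {"tx": 0, "ty": 0, "tz": 0, "roll": 0.06},
  {"tx": 0, "ty": 0, "tz": 0, "roll": 0.06},
  {"tx": 0, "ty": 0, "tz": 0, "roll": 0.06},
  {"tx": 0, "ty": 0, "tz": 0, "roll": 0.06},
  {"tx": 0, "ty": 0, "tz": 0, "roll": 0.06},
])

```text
t: 6.83
eef_pos: [496.5, 105.4, 68.4]
tcp_rot: [-3.14, -0.0, 2.412]
ft_force: [-3.0, -6.5, 4.4]
opening: 0.148
grip_force: 30.0
```

```bash
python3 m.py 3
```

```text
t 6.833 dial 0.4880 tilt -0.3003 grip 30.0 op 14.0 Mz -0.05 [-3.  -6.5  4.4]
t 6.883 dial 0.4881 tilt -0.3005 grip 30.0 op 13.9 Mz -0.05 [-2.2 -5.4  3.1]
t 6.933 dial 0.4881 tilt -0.3006 grip 30.0 op 13.5 Mz -0.02 [-2.4 -6.   3.2]
```

Emit:
step_arm([
  {"tx": 0, "ty": 0, "tz": 0, "roll": 0.03},
  {"tx": 0, "ty": 0, "tz": 0, "roll": 0.06},
  {"tx": 0, "ty": 0, "tz": 0, "roll": 0.06},
  {"tx": 0, "ty": 0, "tz": 0, "roll": 0.06},
  {"tx": 0, "ty": 0, "tz": 0, "roll": 0.06},
  {"tx": 0, "ty": 0, "tz": 0, "roll": 0.06},
  {"tx": 0, "ty": 0, "tz": 0, "roll": 0.06},
])

```text
t: 7.57
eef_pos: [496.4, 105.3, 68.4]
tcp_rot: [-3.14, -0.0, 2.352]
ft_force: [-2.4, -6.5, 4.5]
opening: 0.143
grip_force: 30.0
```

```bash
python3 m.py 3
```

```text
t 7.567 dial 0.5480 tilt -0.2969 grip 30.0 op 13.6 Mz -0.09 [-2.4 -6.5  4.5]
t 7.617 dial 0.5480 tilt -0.2912 grip 30.0 op 13.8 Mz -0.06 [-2.9 -7.9  4. ]
t 7.667 dial 0.5480 tilt -0.2872 grip 30.0 op 14.0 Mz -0.03 [-1.9 -7.2  3.5]
```

Emit:
step_arm([
  {"tx": 0, "ty": 0, "tz": 0, "roll": 0},
  {"tx": 0, "ty": 0, "tz": 0, "roll": 0},
  {"tx": 0, "ty": 0, "tz": 0, "roll": 0},
])

```text
t: 7.97
eef_pos: [496.5, 105.3, 68.4]
tcp_rot: [-3.14, -0.0, 2.352]
ft_force: [-3.0, -7.8, 4.4]
opening: 0.146
grip_force: 30.0
```

```bash
python3 m.py 3
```

```text
t 7.967 dial 0.5480 tilt -0.2841 grip 30.0 op 13.9 Mz -0.05 [-3.  -7.8  4.4]
t 8.017 dial 0.5480 tilt -0.2869 grip 30.0 op 14.0 Mz -0.04 [-2.  -6.2  4.3]
t 8.067 dial 0.5480 tilt -0.2855 grip 30.0 op 13.7 Mz -0.04 [-3.3 -7.3  4. ]
```

Lift-off is at a dial angle of about 0.545. I'll apply half the remaining turn, then the other half at the apex.

Emit:
step_arm([
  {"tx": 0, "ty": 0, "tz": 0, "roll": 0.035},
  {"tx": 0, "ty": 0, "tz": 0, "roll": 0.065},
  {"tx": 0, "ty": 0, "tz": 0, "roll": 0.065},
  {"tx": 0, "ty": 0, "tz": 0, "roll": 0.065},
  {"tx": 0, "ty": 0, "tz": 0, "roll": 0.065},
  {"tx": 0, "ty": 0, "tz": 0, "roll": 0.065},
])

```text
t: 8.62
eef_pos: [496.3, 105.2, 68.4]
tcp_rot: [-3.14, -0.0, 2.287]
ft_force: [-3.4, -8.4, 4.5]
opening: 0.141
grip_force: 30.0
```

```bash
cat > fit.py <<'E'
from h import *
from scipy.optimize import least_squares
from scipy.integrate import solve_ivp
import sys
L=np.loadtxt("log.txt"); t0=float(sys.argv[1]); M=L[L[:,0]>=t0]
t,d,th=M.T
def sim(p,tt):
    d0,kb,a,w=p
    f=lambda x,y:[y[1],(0.039*(np.interp(x,t,d)-d0)-(0.013+kb)*y[0]-0.0005*y[1])/0.0066]
    return solve_ivp(f,(t[0],tt[-1]),[a,w],t_eval=tt,max_step=.05).y
def res(p): return np.r_[(sim(p,t)[0]-th)/.004,(p[1]-.005)/.001,(p[0]-.68)/.05]
r=least_squares(res,[.68,.005,th[0],0],x_scale=[.02,.001,.02,.02]); p=r.x
sd=np.sqrt(np.diag(np.linalg.inv(r.jac.T@r.jac)))
tt=np.r_[t,t[-1]+np.arange(1,13)/6]; y=sim(p,tt)
print("d0 kb a w",p.round(4),sd.round(4),"cost",r.cost,"T",2*np.pi/np.sqrt((.013+p[1])/.0066))
print("dial",d[-1],"eq",.039*(d[-1]-p[0])/(.013+p[1]))
for a,b,c in list(zip(tt,*y))[len(t)-1:]:print("%.2f th %.3f w %.3f"%(a,b,c))
E
python3 m.py 3; python3 fit.py 7.6
```

```text
t 8.617 dial 0.6130 tilt -0.2492 grip 30.0 op 13.4 Mz -0.05 [-3.4 -8.4  4.5]
t 8.667 dial 0.6129 tilt -0.2326 grip 30.0 op 13.6 Mz -0.07 [-4.2 -8.2  4.7]
t 8.717 dial 0.6130 tilt -0.2285 grip 30.0 op 13.9 Mz -0.02 [-4.4 -9.3  4.7]
d0 kb a w [ 0.668   0.005  -0.2889 -0.008 ] [0.0079 0.001  0.003  0.0134] cost 1.8960223347860568 T 3.8027968062089887
dial 0.612959 eq -0.11924600402458012
8.72 th -0.229 w 0.175
8.88 th -0.196 w 0.215
9.05 th -0.158 w 0.238
9.22 th -0.117 w 0.244
9.38 th -0.078 w 0.231
9.55 th -0.041 w 0.201
9.72 th -0.012 w 0.156
9.88 th 0.010 w 0.100
10.05 th 0.021 w 0.037
10.22 th 0.022 w -0.027
10.38 th 0.012 w -0.089
10.55 th -0.007 w -0.143
10.72 th -0.035 w -0.186
```

Emit:
step_arm([
  {"tx": 0, "ty": 0, "tz": 0, "roll": 0},
  {"tx": 0, "ty": 0, "tz": 0, "roll": 0},
  {"tx": 0, "ty": 0, "tz": 0, "roll": 0},
])

```text
t: 9.02
eef_pos: [496.3, 105.2, 68.4]
tcp_rot: [-3.14, -0.0, 2.287]
ft_force: [-3.8, -8.8, 4.4]
opening: 0.145
grip_force: 30.0
```

```bash
sed -i 's/^t,d,th=M.T/t,d,th=M.T\nE=np.loadtxt("dial.txt",ndmin=2); X=np.vstack([M[:,:2],E]); X=X[X[:,0].argsort()]/; s/np.interp(x,t,d)/np.interp(x,X[:,0],X[:,1])/' fit.py
printf "8.15 0.548\n8.35 0.613\n" > dial.txt; python3 m.py 3; python3 fit.py 7.6
```

```text
t 9.017 dial 0.6130 tilt -0.1776 grip 30.0 op 13.8 Mz -0.08 [-3.8 -8.8  4.4]
t 9.067 dial 0.6129 tilt -0.1810 grip 30.0 op 13.7 Mz -0.00 [-3.  -7.8  4.2]
t 9.117 dial 0.6129 tilt -0.1609 grip 30.0 op 13.7 Mz -0.04 [-4.  -8.1  4.5]
d0 kb a w [ 0.6857  0.0054 -0.2934  0.0318] [0.0067 0.001  0.0027 0.0084] cost 9.482708775390787 T 3.76098534246619
dial 0.612944 eq -0.1539715926793631
9.12 th -0.161 w 0.197
9.28 th -0.129 w 0.190
9.45 th -0.098 w 0.169
9.62 th -0.073 w 0.135
9.78 th -0.054 w 0.091
9.95 th -0.043 w 0.041
10.12 th -0.040 w -0.012
10.28 th -0.047 w -0.063
10.45 th -0.061 w -0.109
10.62 th -0.082 w -0.146
10.78 th -0.109 w -0.171
10.95 th -0.139 w -0.183
11.12 th -0.169 w -0.180
```

Emit:
step_arm([
  {"tx": 0, "ty": 0, "tz": 0, "roll": 0},
  {"tx": 0, "ty": 0, "tz": 0, "roll": 0},
  {"tx": 0, "ty": 0, "tz": 0, "roll": 0},
  {"tx": 0, "ty": 0, "tz": 0, "roll": 0},
])

```text
t: 9.5
eef_pos: [496.3, 105.2, 68.4]
tcp_rot: [-3.14, -0.0, 2.287]
ft_force: [-3.6, -8.7, 4.7]
opening: 0.147
grip_force: 30.0
```

```bash
python3 m.py 4; python3 fit.py 7.6
```

```text
t 9.500 dial 0.6129 tilt -0.1290 grip 30.0 op 14.0 Mz -0.02 [-3.6 -8.7  4.7]
t 9.550 dial 0.6130 tilt -0.1263 grip 30.0 op 13.7 Mz -0.04 [-3.5 -8.7  4.6]
t 9.600 dial 0.6129 tilt -0.1253 grip 30.0 op 14.2 Mz -0.01 [-3.6 -8.2  3.5]
t 9.650 dial 0.6129 tilt -0.1249 grip 30.0 op 13.8 Mz -0.09 [-3.5 -8.   5.1]
d0 kb a w [ 0.7179  0.0089 -0.3021  0.0695] [0.0051 0.0009 0.0024 0.0065] cost 37.7089207812482 T 3.4477941538459107
dial 0.612938 eq -0.18674998687428815
9.65 th -0.116 w 0.057
9.82 th -0.110 w 0.016
9.98 th -0.111 w -0.027
10.15 th -0.119 w -0.066
10.32 th -0.133 w -0.099
10.48 th -0.151 w -0.122
10.65 th -0.173 w -0.134
10.82 th -0.196 w -0.134
10.98 th -0.217 w -0.121
11.15 th -0.235 w -0.098
11.32 th -0.249 w -0.066
11.48 th -0.257 w -0.028
11.65 th -0.258 w 0.011
```

Emit:
step_arm([
  {"tx": 0, "ty": 0, "tz": 0, "roll": 0.03},
  {"tx": 0, "ty": 0, "tz": 0, "roll": 0.06},
  {"tx": 0, "ty": 0, "tz": 0, "roll": 0.06},
  {"tx": 0, "ty": 0, "tz": 0, "roll": 0.06},
  {"tx": 0, "ty": 0, "tz": 0, "roll": 0.06},
  {"tx": 0, "ty": 0, "tz": 0, "roll": 0.06},
])

```text
t: 10.2
eef_pos: [496.2, 105.1, 68.4]
tcp_rot: [-3.139, -0.0, 2.227]
ft_force: [-4.2, -8.4, 5.4]
opening: 0.14
grip_force: 30.0
```

```bash
printf "9.74 0.613\n9.93 0.673\n" >> dial.txt; python3 m.py 3; python3 fit.py 8.5
```

```text
t 10.200 dial 0.6728 tilt -0.1270 grip 30.0 op 13.3 Mz 0.02 [-4.2 -8.4  5.4]
t 10.250 dial 0.6729 tilt -0.1224 grip 30.0 op 13.9 Mz 0.01 [-4.4 -8.9  5.2]
t 10.300 dial 0.6729 tilt -0.1184 grip 30.0 op 13.6 Mz -0.05 [-3.4 -9.2  5.2]
d0 kb a w [ 0.7111  0.0047 -0.244   0.1548] [0.0037 0.001  0.0023 0.007 ] cost 5.546914105828198 T 3.833332226979709
dial 0.672893 eq -0.08392921177162638
10.30 th -0.122 w 0.026
10.47 th -0.116 w 0.042
10.63 th -0.108 w 0.054
10.80 th -0.098 w 0.062
10.97 th -0.088 w 0.065
11.13 th -0.077 w 0.064
11.30 th -0.067 w 0.057
11.47 th -0.058 w 0.047
11.63 th -0.051 w 0.033
11.80 th -0.047 w 0.017
11.97 th -0.046 w 0.000
12.13 th -0.047 w -0.017
12.30 th -0.051 w -0.032
```

Emit:
step_arm([
  {"tx": 0, "ty": 0, "tz": 0, "roll": 0.01},
  {"tx": 0, "ty": 0, "tz": 0, "roll": 0.01},
  {"tx": 0, "ty": 0, "tz": 0, "roll": 0.01},
  {"tx": 0, "ty": 0, "tz": 0, "roll": 0.01},
  {"tx": 0, "ty": 0, "tz": 0, "roll": 0.01},
  {"tx": 0, "ty": 0, "tz": 0, "roll": 0.01},
  {"tx": 0, "ty": 0, "tz": 0, "roll": 0.01},
  {"tx": 0, "ty": 0, "tz": 0, "roll": 0.01},
])

```text
t: 11.02
eef_pos: [496.2, 105.1, 68.4]
tcp_rot: [-3.139, -0.0, 2.218]
ft_force: [-4.0, -9.1, 5.1]
opening: 0.147
grip_force: 30.0
```

```bash
printf "10.35 0.6729\n10.5 0.6829\n" >> dial.txt; python3 m.py 4; python3 fit.py 8.5
```

```text
t 11.017 dial 0.6823 tilt -0.0896 grip 30.0 op 13.9 Mz 0.18 [-4.  -9.1  5.1]
t 11.067 dial 0.6824 tilt -0.0890 grip 30.0 op 13.8 Mz 0.23 [-4.2 -9.   4. ]
t 11.117 dial 0.6824 tilt -0.0878 grip 30.0 op 13.9 Mz 0.22 [-3.4 -9.1  4.9]
t 11.167 dial 0.6824 tilt -0.0820 grip 30.0 op 13.7 Mz 0.19 [-4.3 -8.9  5.1]
d0 kb a w [ 0.7179  0.0058 -0.2479  0.1658] [0.0031 0.0009 0.002  0.0062] cost 11.776169089574262 T 3.723035879212575
dial 0.682429 eq -0.07361740536250501
11.17 th -0.078 w 0.087
11.33 th -0.064 w 0.084
11.50 th -0.051 w 0.076
11.67 th -0.039 w 0.061
11.83 th -0.030 w 0.042
12.00 th -0.025 w 0.020
12.17 th -0.024 w -0.004
12.33 th -0.027 w -0.027
12.50 th -0.033 w -0.047
12.67 th -0.042 w -0.064
12.83 th -0.054 w -0.075
13.00 th -0.067 w -0.081
13.17 th -0.080 w -0.080
```

Emit:
step_arm([
  {"tx": 0, "ty": 0, "tz": 0, "roll": 0},
  {"tx": 0, "ty": 0, "tz": 0, "roll": 0},
  {"tx": 0, "ty": 0, "tz": 0, "roll": 0},
  {"tx": 0, "ty": 0, "tz": 0, "roll": 0},
  {"tx": 0, "ty": 0, "tz": 0, "roll": 0},
  {"tx": 0, "ty": 0, "tz": 0, "roll": 0},
])

```text
t: 11.72
eef_pos: [496.2, 105.1, 68.4]
tcp_rot: [-3.139, -0.0, 2.218]
ft_force: [-4.0, -9.9, 6.0]
opening: 0.145
grip_force: 30.0
```

```bash
sed -i 's/0.0005\*y/c*y/; s/d0,kb,a,w=p/d0,kb,a,w,c=p/; s/(p\[0\]-.68)\/.05\]/(p[0]-.68)\/.05,(p[4]-.0015)\/.0015]/; s/th\[0\],0\],x_scale=\[/th[0],0,.0015],x_scale=[/; s/.001,.02,.02\]/.001,.02,.02,.001]/' fit.py; python3 m.py 4; python3 fit.py 8.5
```

```text
t 11.717 dial 0.6824 tilt -0.0601 grip 30.0 op 13.8 Mz 0.21 [-4.  -9.9  6. ]
t 11.767 dial 0.6823 tilt -0.0635 grip 30.0 op 13.6 Mz 0.17 [ -3.5 -10.    5.1]
t 11.817 dial 0.6824 tilt -0.0638 grip 30.0 op 14.0 Mz 0.13 [-4.8 -9.9  5.5]
t 11.867 dial 0.6823 tilt -0.0630 grip 30.0 op 13.7 Mz 0.16 [-3.5 -9.8  5.6]
d0 kb a w [ 0.7355  0.011  -0.2496  0.1429  0.0011] [0.002  0.0006 0.0024 0.0095 0.0008] cost 40.04625817670033 T 3.295622623779256
dial 0.682324 eq -0.08650193044582773
11.87 th -0.054 w 0.007
12.03 th -0.054 w -0.012
12.20 th -0.058 w -0.030
12.37 th -0.064 w -0.045
12.53 th -0.072 w -0.055
12.70 th -0.082 w -0.059
12.87 th -0.092 w -0.057
13.03 th -0.101 w -0.049
13.20 th -0.108 w -0.037
13.37 th -0.113 w -0.022
13.53 th -0.115 w -0.005
13.70 th -0.114 w 0.012
13.87 th -0.111 w 0.028
```

Emit:
step_arm([
  {"tx": 0, "ty": 0, "tz": 0, "roll": 0.018},
  {"tx": 0, "ty": 0, "tz": 0, "roll": 0.018},
  {"tx": 0, "ty": 0, "tz": 0, "roll": 0.018},
  {"tx": 0, "ty": 0, "tz": 0, "roll": 0.018},
  {"tx": 0, "ty": 0, "tz": 0, "roll": 0.018},
  {"tx": 0, "ty": 0, "tz": 0, "roll": 0.018},
])

```text
t: 12.42
eef_pos: [496.2, 105.1, 68.4]
tcp_rot: [-3.139, -0.0, 2.2]
ft_force: [-3.9, -9.5, 5.0]
opening: 0.143
grip_force: 30.0
```

```bash
printf "11.92 0.6824\n12.05 0.7004\n" >> dial.txt
python3 - <<'E'
s=open('h.py').read()
a=s.index("    w=np.clip(r-1.0"); b=s.index("    yy,xx=")
s=s[:a]+"""    R=r-np.maximum(g,b); hard=((R>40)&(r>2*np.maximum(g,b))).astype(np.uint8)
    w=np.clip(R-8,0,None)*cv2.dilate(hard,np.ones((3,3)))
"""+s[b:]
open('h.py','w').write(s)
E
python3 - <<'E'
from h import *
p,K,V=shot("scene"); q=p[140:175,195:225].astype(int)
print((q[...,2]-q[...,:2].max(2))[8:28,5:30])
cv2.imwrite("pics/z1.png",cv2.resize(p[120:190,185:245],None,fx=8,fy=8,interpolation=cv2.INTER_CUBIC))
E
python3 m.py 3
```

```text
[[ -3  -2  -2  -1   0  -2  -1  -2   1   1   1   0   0   0  -1   0   0  -1
    0  -1   1   0   0  -1   1]
 [ -1  -2  -2  -2   0  -2  -1   0  -1  -1   1   0   2  -1   0  -1   0   0
    0  -1   1   2  -1  -1   1]
 [ -1  -4  -2   0   2  -1  -4   0  -2   0  -1   1   1   1   2   0   0   1
    0   1   0   1   0   1   0]
 [ -2  -8   1  -2   0   0  -3   0   0   0   0   1   1   1   0  -1  -1   1
    1   1   1   1   0   0   1]
 [ -5 -24 -13  -1  -1  -3   7  31  38  12   1   1   0   0   1  -1   1   0
   -1  -1   1   1   2  -2   0]
 [ -5 -22 -30 -14  -7  -1  11  55  79  54  31  13  -1   1   0   0  -1  -1
    0   0   0   1   0   1   0]
 [  1  -6 -13 -34 -20 -10   3  23  57  79  79  61  22   2   1   0   0   1
   -1   1   1   0   0   0   0]
 [  0  -3  -3 -14 -27 -15  -1   4  15  52  99 103  74  37  11   0   0  -1
    1   0   1   2   2   1   0]
 [ -1   0  -1  -3 -11 -12  -2   0   3  17  71  96 107  94  51  13   1   0
    0   1   1   1   1   2  -1]
 [  0  -2  -3  -2  -3  -4  -2  -2   0   4  16  50  87 107  97  60  22   0
    0  -1   0   1   1   0   0]
 [  1  -1  -3   0  -4  -2  -1  -2   1   0   3  14 
[... 537 characters left out ...]
  1   1   0
   -1  -4  -4  -3  -2  -4  -4]
 [  1   0  -2  -1  -3  -1  -3  -1  -1  -1   1   0   1  -1   0   0   1  -2
   -3  -2  -3  -4  -1  -3  -3]
 [  1  -1  -1  -1   0  -2  -4  -1   2  -2   2  -1  -1   1   0   0   0  -2
    0  -3  -3  -3  -3  -4  -2]
 [ -1   0  -2  -2  -2   0  -3  -1   1   0   0   1   0  -1   1   0   0   0
   -1  -1  -3  -2  -4  -2  -1]
 [ -1   1  -4  -2  -2  -2  -2  -2   0   1   1   2   2   0   0   0   1  -3
   -2  -3  -2  -4  -2  -3  -3]]
t 12.467 dial 0.7005 tilt -0.0716 grip 30.0 op 14.2 Mz 0.12 [ -4.3 -10.8   4.7]
t 12.517 dial 0.7004 tilt -0.0715 grip 30.0 op 13.6 Mz 0.12 [-3.5 -9.5  4.7]
t 12.567 dial 0.7005 tilt -0.0717 grip 30.0 op 14.3 Mz 0.11 [ -3.8 -10.2   5.1]
```

View pics/z1.png

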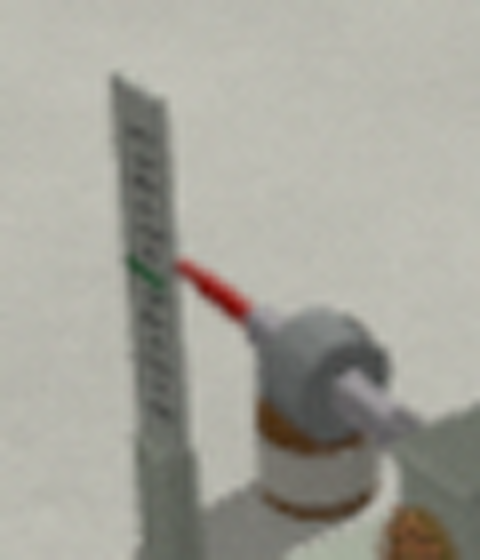

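The picture shows the pointer tip at about (207.5,153) and the green mark at about (203,154), so the beam is slightly below zero and the smoother mask is now precise. I'll watch the motion briefly before stepping again.

Emit:
step_arm([
  {"tx": 0, "ty": 0, "tz": 0, "roll": 0},
  {"tx": 0, "ty": 0, "tz": 0, "roll": 0},
  {"tx": 0, "ty": 0, "tz": 0, "roll": 0},
  {"tx": 0, "ty": 0, "tz": 0, "roll": 0},
  {"tx": 0, "ty": 0, "tz": 0, "roll": 0},
])

```text
t: 13.03
eef_pos: [496.1, 105.1, 68.4]
tcp_rot: [-3.139, -0.0, 2.199]
ft_force: [-4.1, -9.9, 6.2]
opening: 0.147
grip_force: 30.0
```

```bash
sed -i 's/\/.004,(p\[1/\/.001,(p[1/' fit.py; python3 m.py 4; python3 fit.py 12.4
```

```text
t 13.033 dial 0.7005 tilt -0.0649 grip 30.0 op 13.9 Mz 0.14 [-4.1 -9.9  6.2]
t 13.083 dial 0.7005 tilt -0.0647 grip 30.0 op 14.2 Mz 0.13 [-3.1 -8.8  5.5]
t 13.133 dial 0.7005 tilt -0.0632 grip 30.0 op 13.7 Mz 0.09 [-3.7 -8.7  4.8]
t 13.183 dial 0.7005 tilt -0.0635 grip 30.0 op 13.5 Mz 0.17 [ -4.6 -10.4   4.9]
d0 kb a w [ 0.7291  0.005  -0.0719  0.0062  0.0015] [0.0044 0.001  0.0008 0.0092 0.0015] cost 1.0149328209560786 T 3.8077058678284033
dial 0.700453 eq -0.06212356074538312
13.18 th -0.063 w 0.016
13.35 th -0.060 w 0.015
13.52 th -0.058 w 0.013
13.68 th -0.056 w 0.010
13.85 th -0.055 w 0.007
14.02 th -0.054 w 0.003
14.18 th -0.054 w -0.001
14.35 th -0.054 w -0.005
14.52 th -0.055 w -0.008
14.68 th -0.057 w -0.010
14.85 th -0.058 w -0.012
15.02 th -0.061 w -0.013
15.18 th -0.063 w -0.012
```

Emit:
step_arm([
  {"tx": 0, "ty": 0, "tz": 0, "roll": 0.014},
  {"tx": 0, "ty": 0, "tz": 0, "roll": 0.014},
  {"tx": 0, "ty": 0, "tz": 0, "roll": 0.014},
  {"tx": 0, "ty": 0, "tz": 0, "roll": 0.014},
  {"tx": 0, "ty": 0, "tz": 0, "roll": 0.014},
  {"tx": 0, "ty": 0, "tz": 0, "roll": 0.014},
  {"tx": 0, "ty": 0, "tz": 0, "roll": 0.014},
  {"tx": 0, "ty": 0, "tz": 0, "roll": 0.014},
  {"tx": 0, "ty": 0, "tz": 0, "roll": 0.014},
  {"tx": 0, "ty": 0, "tz": 0, "roll": 0.014},
  {"tx": 0, "ty": 0, "tz": 0, "roll": 0.014},
  {"tx": 0, "ty": 0, "tz": 0, "roll": 0.014},
])

```text
t: 14.23
eef_pos: [496.1, 105.1, 68.4]
tcp_rot: [-3.139, -0.0, 2.186]
ft_force: [-3.6, -10.5, 5.0]
opening: 0.146
grip_force: 30.0
```

```bash
printf "13.24 0.7005\n13.35 0.7145\n" >> dial.txt;  python3 m.py 5; python3 fit.py 12.4
```

```text
t 14.233 dial 0.7144 tilt -0.0291 grip 30.0 op 13.9 Mz 0.14 [ -3.6 -10.5   5. ]
t 14.283 dial 0.7144 tilt -0.0246 grip 30.0 op 13.9 Mz 0.16 [-4.3 -9.5  5.7]
t 14.333 dial 0.7144 tilt -0.0248 grip 30.0 op 13.8 Mz 0.16 [-4.3 -9.8  4.8]
t 14.383 dial 0.7144 tilt -0.0252 grip 30.0 op 13.7 Mz 0.19 [-3.5 -9.4  4.9]
t 14.433 dial 0.7144 tilt -0.0234 grip 30.0 op 13.7 Mz 0.15 [-4.9 -9.8  5.6]
d0 kb a w [ 0.7302  0.0056 -0.0721  0.0076  0.0026] [0.0017 0.001  0.0006 0.0021 0.0014] cost 6.885940679582119 T 3.7467836891139554
dial 0.714445 eq -0.03317857674845551
14.43 th -0.022 w 0.031
14.60 th -0.018 w 0.023
14.77 th -0.015 w 0.014
14.93 th -0.013 w 0.004
15.10 th -0.013 w -0.006
15.27 th -0.015 w -0.014
15.43 th -0.018 w -0.021
15.60 th -0.022 w -0.026
15.77 th -0.026 w -0.028
15.93 th -0.031 w -0.029
16.10 th -0.036 w -0.027
16.27 th -0.040 w -0.023
16.43 th -0.043 w -0.018
```

Emit:
step_arm([
  {"tx": 0, "ty": 0, "tz": 0, "roll": 0},
  {"tx": 0, "ty": 0, "tz": 0, "roll": 0},
  {"tx": 0, "ty": 0, "tz": 0, "roll": 0.012},
  {"tx": 0, "ty": 0, "tz": 0, "roll": 0.012},
  {"tx": 0, "ty": 0, "tz": 0, "roll": 0.012},
  {"tx": 0, "ty": 0, "tz": 0, "roll": 0.012},
  {"tx": 0, "ty": 0, "tz": 0, "roll": 0.012},
  {"tx": 0, "ty": 0, "tz": 0, "roll": 0.012},
  {"tx": 0, "ty": 0, "tz": 0, "roll": 0.012},
  {"tx": 0, "ty": 0, "tz": 0, "roll": 0.012},
  {"tx": 0, "ty": 0, "tz": 0, "roll": 0.012},
  {"tx": 0, "ty": 0, "tz": 0, "roll": 0.012},
])

```text
t: 15.48
eef_pos: [496.1, 105.1, 68.4]
tcp_rot: [-3.139, -0.0, 2.174]
ft_force: [-3.6, -10.5, 6.0]
opening: 0.146
grip_force: 30.0
```

```bash
printf "14.66 0.7144\n14.78 0.7264\n" >> dial.txt;  python3 m.py 4; python3 fit.py 12.4
```

```text
t 15.483 dial 0.7263 tilt -0.0150 grip 30.0 op 13.9 Mz 0.20 [ -3.6 -10.5   6. ]
t 15.533 dial 0.7263 tilt -0.0151 grip 30.0 op 13.9 Mz 0.22 [ -3.3 -10.6   5.5]
t 15.583 dial 0.7264 tilt -0.0151 grip 30.0 op 14.3 Mz 0.19 [ -5.2 -10.    5. ]
t 15.633 dial 0.7263 tilt -0.0150 grip 30.0 op 13.9 Mz 0.15 [ -4.2 -10.5   6.6]
d0 kb a w [ 7.365e-01  9.000e-03 -7.250e-02  7.100e-03  7.000e-04] [0.0006 0.0003 0.0006 0.002  0.0013] cost 14.31647081039531 T 3.4380876482315785
dial 0.726289 eq -0.01811992297958691
15.63 th -0.015 w -0.001
15.80 th -0.015 w -0.003
15.97 th -0.016 w -0.004
16.13 th -0.016 w -0.005
16.30 th -0.017 w -0.006
16.47 th -0.018 w -0.006
16.63 th -0.019 w -0.005
16.80 th -0.020 w -0.004
16.97 th -0.021 w -0.003
17.13 th -0.021 w -0.001
17.30 th -0.021 w 0.000
17.47 th -0.021 w 0.002
17.63 th -0.021 w 0.003
```

Emit:
step_arm([
  {"tx": 0, "ty": 0, "tz": 0, "roll": 0.006},
  {"tx": 0, "ty": 0, "tz": 0, "roll": 0.006},
  {"tx": 0, "ty": 0, "tz": 0, "roll": 0.006},
  {"tx": 0, "ty": 0, "tz": 0, "roll": 0.006},
  {"tx": 0, "ty": 0, "tz": 0, "roll": 0.006},
  {"tx": 0, "ty": 0, "tz": 0, "roll": 0.006},
  {"tx": 0, "ty": 0, "tz": 0, "roll": 0.006},
  {"tx": 0, "ty": 0, "tz": 0, "roll": 0.006},
  {"tx": 0, "ty": 0, "tz": 0, "roll": 0.006},
  {"tx": 0, "ty": 0, "tz": 0, "roll": 0.006},
  {"tx": 0, "ty": 0, "tz": 0, "roll": 0.006},
  {"tx": 0, "ty": 0, "tz": 0, "roll": 0.006},
])

```text
t: 16.68
eef_pos: [496.1, 105.0, 68.4]
tcp_rot: [-3.139, -0.0, 2.168]
ft_force: [-4.5, -9.5, 5.0]
opening: 0.147
grip_force: 30.0
```

```bash
python3 m.py 3; python3 -c "
from h import *
p,K,V=shot('scene'); q=p[140:170,195:225].astype(int); w=np.clip(q[...,1]-q[...,[0,2]].max(2)-12,0,None)
yy,xx=np.mgrid[140:170,195:225]; print('green',(w*xx).sum()/w.sum(),(w*yy).sum()/w.sum(),(w>0).sum())
for r in(186,190,195,200): print(r,proj(pt(r,0),K,V))"
```

```text
t 16.683 dial 0.7322 tilt -0.0054 grip 30.0 op 13.9 Mz 0.29 [-4.5 -9.5  5. ]
t 16.733 dial 0.7322 tilt -0.0052 grip 30.0 op 13.8 Mz 0.23 [-3.5 -9.8  5.6]
t 16.783 dial 0.7322 tilt -0.0052 grip 30.0 op 13.6 Mz 0.22 [-4.1 -9.4  5.8]
green 202.61333333333334 153.52 10
186 [205.99537123 156.37842734]
190 [205.1996343  155.83491106]
195 [204.21024348 155.15912238]
200 [203.22667138 154.48730809]
```

Emit:
step_arm([
  {"tx": 0, "ty": 0, "tz": 0, "roll": 0},
  {"tx": 0, "ty": 0, "tz": 0, "roll": 0},
  {"tx": 0, "ty": 0, "tz": 0, "roll": 0},
  {"tx": 0, "ty": 0, "tz": 0, "roll": 0},
  {"tx": 0, "ty": 0, "tz": 0, "roll": 0},
  {"tx": 0, "ty": 0, "tz": 0, "roll": 0},
  {"tx": 0, "ty": 0, "tz": 0, "roll": 0},
  {"tx": 0, "ty": 0, "tz": 0, "roll": 0},
  {"tx": 0, "ty": 0, "tz": 0, "roll": 0},
  {"tx": 0, "ty": 0, "tz": 0, "roll": 0},
  {"tx": 0, "ty": 0, "tz": 0, "roll": 0},
  {"tx": 0, "ty": 0, "tz": 0, "roll": 0},
])

```text
t: 17.88
eef_pos: [496.1, 105.0, 68.4]
tcp_rot: [-3.139, -0.0, 2.168]
ft_force: [-3.6, -10.1, 5.9]
opening: 0.147
grip_force: 30.0
```

Emit:
step_arm([
  {"tx": 0, "ty": 0, "tz": 0, "roll": 0},
  {"tx": 0, "ty": 0, "tz": 0, "roll": 0},
  {"tx": 0, "ty": 0, "tz": 0, "roll": 0},
  {"tx": 0, "ty": 0, "tz": 0, "roll": 0},
  {"tx": 0, "ty": 0, "tz": 0, "roll": 0},
  {"tx": 0, "ty": 0, "tz": 0, "roll": 0},
  {"tx": 0, "ty": 0, "tz": 0, "roll": 0},
  {"tx": 0, "ty": 0, "tz": 0, "roll": 0},
  {"tx": 0, "ty": 0, "tz": 0, "roll": 0},
  {"tx": 0, "ty": 0, "tz": 0, "roll": 0},
  {"tx": 0, "ty": 0, "tz": 0, "roll": 0},
  {"tx": 0, "ty": 0, "tz": 0, "roll": 0},
])

```text
t: 18.88
eef_pos: [496.1, 105.0, 68.4]
tcp_rot: [-3.139, -0.0, 2.168]
ft_force: [-4.3, -9.9, 6.0]
opening: 0.147
grip_force: 30.0
```

Emit:
step_arm([
  {"tx": 0, "ty": 0, "tz": 0, "roll": 0},
  {"tx": 0, "ty": 0, "tz": 0, "roll": 0},
  {"tx": 0, "ty": 0, "tz": 0, "roll": 0},
  {"tx": 0, "ty": 0, "tz": 0, "roll": 0},
  {"tx": 0, "ty": 0, "tz": 0, "roll": 0},
  {"tx": 0, "ty": 0, "tz": 0, "roll": 0},
  {"tx": 0, "ty": 0, "tz": 0, "roll": 0},
  {"tx": 0, "ty": 0, "tz": 0, "roll": 0},
  {"tx": 0, "ty": 0, "tz": 0, "roll": 0},
  {"tx": 0, "ty": 0, "tz": 0, "roll": 0},
  {"tx": 0, "ty": 0, "tz": 0, "roll": 0},
  {"tx": 0, "ty": 0, "tz": 0, "roll": 0},
])

```text
t: 19.88
eef_pos: [496.1, 105.0, 68.4]
tcp_rot: [-3.139, -0.0, 2.168]
ft_force: [-4.0, -10.4, 6.2]
opening: 0.143
grip_force: 30.0
```

```bash
python3 m.py 3
```

```text
t 19.883 dial 0.7322 tilt -0.0118 grip 30.0 op 13.6 Mz 0.25 [ -4.  -10.4   6.2]
t 19.933 dial 0.7322 tilt -0.0119 grip 30.0 op 13.7 Mz 0.23 [-6.  -9.9  5.2]
t 19.983 dial 0.7322 tilt -0.0114 grip 30.0 op 13.4 Mz 0.21 [ -4.4 -11.    5.3]
```

Beam is steady at about -0.01. Easing the side force, then releasing.

Emit:
step_arm([
  {"tx": -0.3, "ty": -0.4, "tz": 0, "roll": 0},
  {"tx": -0.6, "ty": -0.9, "tz": 0, "roll": 0},
  {"tx": -0.6, "ty": -0.9, "tz": 0, "roll": 0},
  {"tx": -0.6, "ty": -0.9, "tz": 0, "roll": 0},
])

```text
t: 20.37
eef_pos: [496.1, 104.9, 68.4]
tcp_rot: [-3.14, -0.0, 2.166]
ft_force: [-4.2, -3.3, 6.2]
opening: 0.145
grip_force: 30.0
```

Emit:
step_arm([
  {"tx": 0, "ty": 0, "tz": 0, "roll": 0},
  {"tx": 0, "ty": 0, "tz": 0, "roll": 0},
  {"tx": 0, "ty": 0, "tz": 0, "roll": 0},
  {"tx": 0, "ty": 0, "tz": 0, "roll": 0},
  {"tx": 0, "ty": 0, "tz": 0, "roll": 0},
  {"tx": 0, "ty": 0, "tz": 0, "roll": 0},
  {"tx": 0, "ty": 0, "tz": 0, "roll": 0},
  {"tx": 0, "ty": 0, "tz": 0, "roll": 0},
], grip=50)

```text
t: 21.03
eef_pos: [496.6, 105.1, 68.4]
tcp_rot: [-3.142, 0.0, 2.165]
ft_force: [0.3, -0.2, -0.9]
opening: 0.524
grip_force: 0.0
```

```bash
python3 m.py 3
```

```text
t 21.033 dial 0.7352 tilt -0.0045 grip 0.0 op 49.8 Mz -0.02 [ 0.3 -0.2 -0.9]
t 21.083 dial 0.7352 tilt -0.0038 grip 0.0 op 49.9 Mz -0.02 [ 0.3 -0.1  0.3]
t 21.133 dial 0.7352 tilt -0.0028 grip 0.0 op 49.7 Mz -0.04 [ 0.6  0.5 -0.4]
```

Released cleanly. Retreating straight up, then checking the beam.

Emit:
step_arm([
  {"tx": 0, "ty": 0, "tz": -8, "roll": 0},
  {"tx": 0, "ty": 0, "tz": -18, "roll": 0},
  {"tx": 0, "ty": 0, "tz": -28, "roll": 0},
  {"tx": 0, "ty": 0, "tz": -38, "roll": 0},
  {"tx": 0, "ty": 0, "tz": -46, "roll": 0},
  {"tx": 0, "ty": 0, "tz": -50, "roll": 0},
  {"tx": 0, "ty": 0, "tz": -50, "roll": 0},
  {"tx": 0, "ty": 0, "tz": -50, "roll": 0},
  {"tx": 0, "ty": 0, "tz": -50, "roll": 0},
  {"tx": 0, "ty": 0, "tz": -50, "roll": 0},
  {"tx": 0, "ty": 0, "tz": -50, "roll": 0},
  {"tx": 0, "ty": 0, "tz": -50, "roll": 0},
])

```text
t: 22.18
eef_pos: [496.5, 105.1, 118.1]
tcp_rot: [-3.141, -0.0, 2.165]
ft_force: [0.1, 0.7, -0.2]
opening: 0.53
grip_force: 0.0
```

```bash
python3 m.py 30 | awk 'NR%6==1'; python3 -c "
from h import *
cv2.imwrite('pics/end.png',cv2.resize(shot('scene')[0][110:290,180:400],None,fx=3,fy=3))"
```

```text
t 22.183 dial 0.7352 tilt -0.0042 grip 0.0 op 50.3 Mz 0.03 [ 0.1  0.7 -0.2]
t 22.483 dial 0.7352 tilt -0.0064 grip 0.0 op 50.0 Mz 0.03 [ 1.1 -0.4 -0.2]
t 22.783 dial 0.7352 tilt -0.0051 grip 0.0 op 50.3 Mz -0.03 [ 0.2 -0.4  0.4]
t 23.083 dial 0.7352 tilt -0.0071 grip 0.0 op 50.1 Mz -0.05 [-1.2  0.1 -0.4]
t 23.383 dial 0.7352 tilt -0.0086 grip 0.0 op 50.0 Mz -0.03 [-0.   0.1  0.3]
```

View pics/end.png

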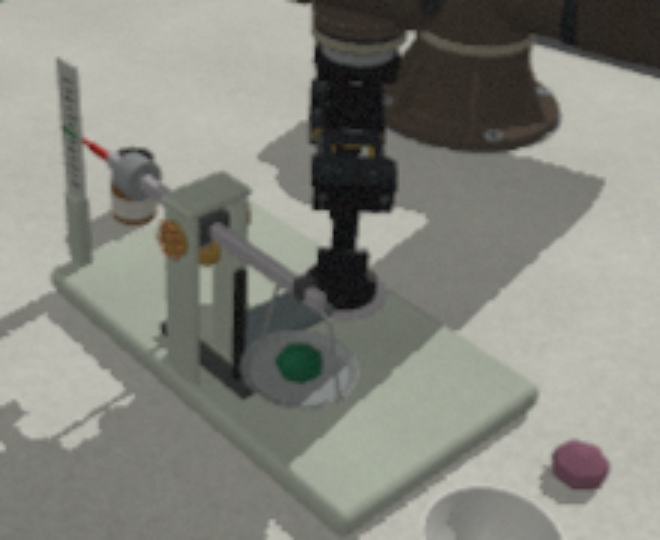

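The final picture shows the pointer tip at crop (85,140) beside the green mark at (70,130), the specimen on the pan, and the gripper clear above the dial. Handing in.

```bash
python3 -c "
from cell import env
print(env.job_done())"
```

```text
the job is handed in; nothing more can be done
None
```

I handed the job in at about 23.7 s: the beam floated steady at about -0.01 rad of level for over four seconds, then stayed there with the dial released at about 0.73 rad and the specimen still on the pan; no verdict came back.

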